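Seat the moisture probe in the walnut carving blank

ROBOT

A 6-joint arm with a two-finger parallel gripper is mounted at the origin on the work surface. World frame = base frame: x ahead of the robot, y to its left, z up, the work surface at z = 0. Lengths are in m, angles in rad, forces in N, time in s.
With the tool pointing down it reaches from about 0.3 to 0.75 m from the base axis. Payload 8.5 kg.
Tool frame: the origin (TCP) lies on the mounting face of the last link; the fingertips stand 166 mm ahead of it and the grasp point (between the pads) lies 147 mm ahead of it (arm.grasp_offset is the distance from the TCP to the grasp point, in m); z points along the fingers, y is the line along which they close (so a half turn about z gives the same grasp; the last joint's range is limited). The gripper opens to 88 mm and grips with 3 to 60 N. Pads are 18 mm wide; open, the fingers measure 123 mm over their backs; the gripper's body (75 mm by 187 mm) begins 45 mm behind the grasp point.
Start: joints at [1.079, 0.381, 1.297, -0, 1.464, -0.215], TCP at [0.15, 0.529, 0.405] pointing down, gripper open.
Joint ranges: [-3.11, 3.11], [-0.89, 2.33], [0.22, 2.48], [-1.42, 4.56], [0.17, 2.85], [-2.88, 2.88]. Speed limits (rad/s): [2.39, 2.39, 3.14, 3.14, 3.14, 3.14].

INTERFACE

Orientations are given as a rotation vector (axis times angle).
In Python, from cell import arm gives the robot as it stands.
- The arm moves only by the shell command python3 -m creep 'ROWS' [FORCE]. ROWS is JSON, one flat list of numbers, 5 for each row, row after row: the shift along the tool's x, y, z in units of 60 cm (1.0 is 60 cm), then the turn about the tool's z in units of 45 degrees (1.0 is 45 degrees), then the gripper command: -1 is fully open, 1 is shut, values between are in proportion. In form: [tx, ty, tz, twist, grip, tx, ty, tz, twist, grip, ...]. A call has 1 to 12 rows; each row is the pose to reach, as a shift and turn from the pose commanded when the call began, along the tool's axes at that moment; what a row does not reach only later rows make up. A row lasts 1/12 s, in which the tool goes at most 41.7 mm and 7.16 degrees, less where a joint would pass 70% of its speed; a pose out of reach is approached as far as the arm can. A call with a number of a shift or a turn outside -1 to 1 is refused whole. A call with a gripper value outside its range is refused whole. The fingers move at their own pace and stop on an object; FORCE is the grip in N (left out, the last holds). Time passes only in rows, so rows that repeat a pose let the fingers close. It gives the time, the measured TCP pose, the force, the opening and the grip force at its end, in the units of the state.
- arm.get_obs(): the state, without advancing time (a new reading comes with each control period).
- arm.capture(name): name is "scene" or "top" or "wrist"; returns a dict with "frame" (480x640x3 uint8, red, green, blue), "fx", "fy", "cx", "cy" (pixels), "k1" (the pictures are not rectified: a ray, as slopes to the right and down, at radius r is drawn at 1 + k1 r^2 times it, then the intrinsics apply), "rvec" (rotation vector, rad) and "tvec" (3), from world to camera coordinates, as OpenCV has them. Camera axes: x right, y down, z forward; pixel columns grow to the right and rows downward; lengths in m; the calibration is good to about 2 mm. A picture is of the moment at which its call begins. There is no depth.
- arm.hand_in(): hands the job in; it is judged then, once.
The state is a dict: "clock": time; "qpos": joint angles; "qd": joint speeds; "tau": joint torques, N m; "tool_pos": TCP position; "eef_rot": TCP orientation; "ft_force": force on the tool from outside, world axes, zero at the start; "ft_torque": the same for the moment, N m; "opening": finger opening in m; "grip_force": force on a finger pad.
Only numpy, scipy, OpenCV 4.12 (cv2) and the standard library are available. Lean on these libraries where they do the work, as an engineer would, in place of code of your own. Each camera call takes 0.05 s, during which the arm holds its last target. There are 200 camera calls.

TASK

Before carving, the walnut is to have its moisture checked: take the red-headed probe out of the plywood rack and guide its pin down into the brass-rimmed hole of the dark walnut blank (not the pale one), keeping hold until the pin is well inside. Leave it upright and fully home, its steel flange flat on the wood, and let go. Leave the blue-headed probe where it stands in the rack.

Things in the scene. Friction and masses are not known exactly. Their poses are not given: they have to be found in the camera images.
- probe_red: Probe standing upright, 63 to 126 g. Origin on its axis at the underside of its flange, z up. Red round head: 26 mm in diameter, from 4 to 54 mm above the origin, thin black band near the top. Steel flange: 40 mm in diameter, 0 to 4 mm. Steel pin: 8 mm in diameter, down to 40 mm below the origin. At the start the flange lies on the rack's top, 50 mm above the bench. Yaw has no meaning.
- probe_red_tip (a point): Lower end of the red probe's pin, on its axis, 40 mm below the flange's underside; the last 7 mm taper to 4 mm in diameter. It starts inside a 14 mm hole of the plywood rack: lift it 40 mm or more to free it.
- walnut_hole (a point): Centre of the hole's mouth, level with the top of the fixed dark walnut blank (120 x 90 x 60 mm high), z up. Vertical hole 20 mm wide, 50 mm deep, chamfer to 28 mm at the top, brass rim. x: along the length, from the hole (30 mm from the end face) to a rosette 2 mm high, 58 mm off. A pale lime blank of the same shape stands beside it, on either side.
- probe_blue: Bystander to be left in place: a probe like the red one but with a blue head, origin and sizes the same. It stands in the other hole of the fixed plywood rack (60 x 170 x 50 mm high, holes 90 mm apart along its length), 90 mm from the red one; which is left and which right varies.
There are look-alikes about, which are no part of the job. There is more than one size of the probe_red; the one meant has the size given above. What is shaped like the part that bears walnut_hole but purple is not meant.

How it is judged:
On the way, in this order (a step that is already met when the one before it is completed fails the run):
1. the red probe is lifted clear of the rack, its pin's tip above the rack's top (height (world z) of probe_red_tip above 0.055 m), for 0.1 s.
2. the red probe's pin is at least 15 mm inside the walnut blank's hole while the gripper still holds it (z of probe_red_tip in the frame of walnut_hole below -0.015 m and horizontal distance between probe_red_tip and walnut_hole below 0.012 m and contact force between the fingers and probe_red above 0.3 N), for 0.1 s.
At the end, for the whole second after the job is handed in: The red probe stands released and at rest in the walnut blank's hole, its pin at least 32 of its 40 mm deep, its tip within 12 mm of the hole's axis and its axis within 10 degrees of vertical; the blue probe is within 20 mm of where it stood in the rack (z of probe_red_tip in the frame of walnut_hole below -0.032 m and horizontal distance between probe_red_tip and walnut_hole below 0.012 m and angle between probe_red's own z axis and vertical below 0.18 rad and linear speed of probe_red below 0.02 m/s and distance of probe_blue from where it was at the start of the episode below 0.02 m); the robot touches nothing.
It fails at once if the blue probe is pulled from its place in the rack (moved by more than 25 mm) (distance of probe_blue from where it was at the start of the episode above 0.025 m).
It also fails if it takes over 40 s, if anything falls off the work surface, if the arm or the gripper's body presses on something with over 40 N, if the wrist force passes 120 N, or if a joint passes its speed limit or range.

## Working session

There is one attempt and no reset: what is moved stays moved. The work goes in short steps, Python scripts to look and compute and a shell command to move; the robot and the scene stay as the last step left them, time stands still between calls to the robot, and variables do not carry over. Pictures are saved under pics/ and viewed, at most 10 in all, crops included, and the job is handed in when it is done.

```bash
mkdir -p pics; ls; python3 - <<'E'
from cell import arm
import cv2,pickle
o=arm.get_obs();print({k:o[k] for k in('clock','tool_pos','eef_rot','opening','ft_force')},arm.grasp_offset)
d={}
for n in('scene','top'):
    c=arm.capture(n);d[n]=c;cv2.imwrite(f'pics/{n}0.png',c['frame'][:,:,::-1]);print(n,c['fx'],c['k1'],c['rvec'],c['tvec'])
pickle.dump(d,open('c0.pkl','wb'))
E
```

```text
pics
{'clock': 0.0, 'tool_pos': array([0.15028522, 0.52903314, 0.40413566]), 'eef_rot': array([-4.33329819e-01, -3.11105899e+00,  2.13827093e-03]), 'opening': 0.08832015388648537, 'ft_force': array([-0.50073239, -0.02680906,  0.55843629])} 0.1473
scene 449.3316005458224 -0.0304795671367886 [ 1.65824652  2.08499255 -0.65646912] [ 0.06140778 -0.35623879  1.19374472]
top 546.8541297249961 -0.05512154158216567 [ 2.16935714 -2.18867773  0.08037884] [0.06416716 0.48342444 1.24441016]
```

View pics/scene0.png

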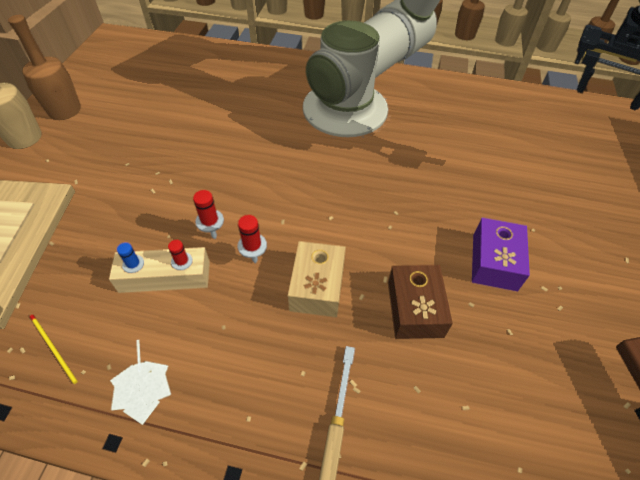

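View pics/top0.png

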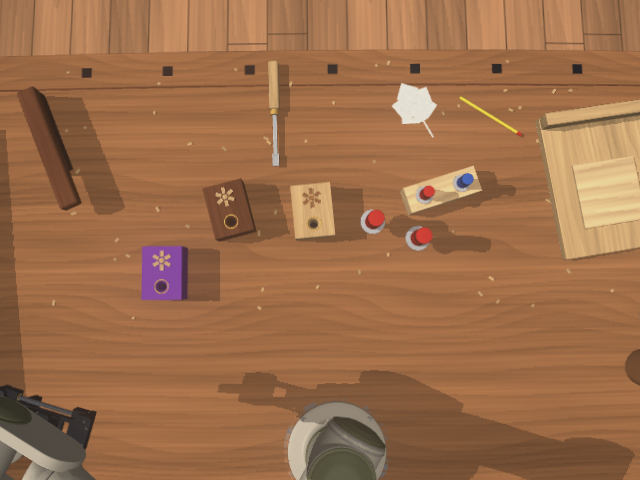

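The scene view shows three red probes: in the rack at (178,252), and larger free-standing ones at (205,208) and (250,238). The one in the rack fits, being the smaller and sharing the plywood rack with the blue one at (128,256). Blanks: dark walnut (420,300), pale lime (318,278), purple (502,253). The walnut is the target, with its hole at scene (418,279), top (231,221). I'll confirm with one enlarged crop.

```bash
python3 - <<'E'
import cv2,pickle,numpy as np
d=pickle.load(open('c0.pkl','rb'))
def cr(n,x,y,w,h,s): return cv2.resize(d[n]['frame'][y:y+h,x:x+w,::-1],None,fx=s,fy=s,interpolation=cv2.INTER_CUBIC)
a=cr('top',395,160,100,60,4);b=cr('top',195,170,100,75,4)
c=cr('scene',100,190,100*2-20,110,2.22222)[:240];c=cv2.resize(c,(400,244));e=cr('scene',375,250,100,75,4)
im=np.zeros((544,800,3),np.uint8);im[:240,:400]=a;im[244:544,:400]=b;im[:244,400:]=c;im[244:544,400:]=e
cv2.imwrite('pics/crop1.png',im)
E
```

```text
(no output)
```

View pics/crop1.png

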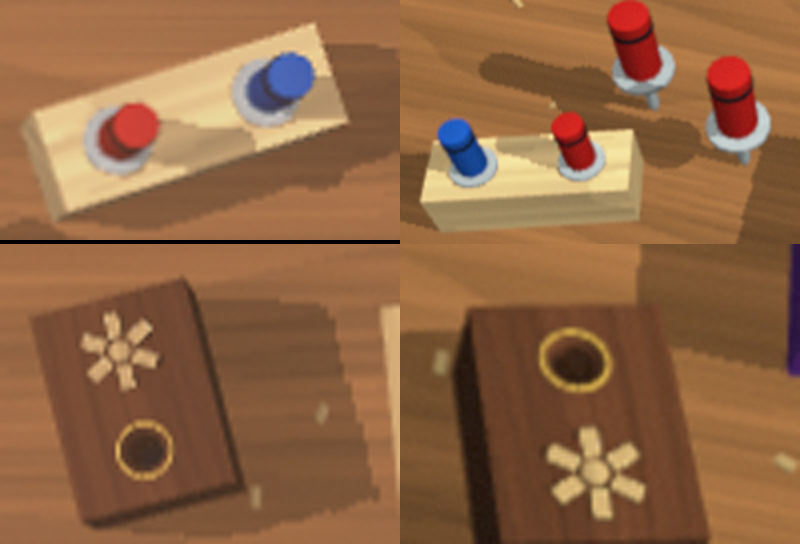

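The crop confirms it. The rack's red probe has a 40 mm flange (19 px against a 39 px hole pitch of 90 mm), and the free-standing ones are larger. The walnut's brass hole is at top (231.2,221.2), scene (418.8,279.0).

```bash
cat >h.py <<'E'
import numpy as np,cv2
def ray(c,u,v):
    K=np.array([[c['fx'],0,c['cx']],[0,c['fy'],c['cy']],[0,0,1]])
    p=cv2.undistortPoints(np.array([[[u,v]]],float),K,np.array([c['k1'],0,0,0,0.]))[0,0]
    R=cv2.Rodrigues(np.array(c['rvec'],float))[0]
    return -R.T@np.array(c['tvec']),R.T@np.array([p[0],p[1],1])
def atz(c,u,v,z):
    o,r=ray(c,u,v);return o+r*(z-o[2])/r[2]
E
python3 - <<'E'
from h import *;import pickle
from scipy.spatial.transform import Rotation as R
from cell import arm
d=pickle.load(open('c0.pkl','rb'));t,s=d['top'],d['scene']
np.set_printoptions(precision=4,suppress=True)
for n,a,b,z in [('rhead',(429.2,191.5),(176,242.2),.104),('rfl',(425.5,194.2),(180.1,260.8),.054),('bhead',(467.7,178.7),None,.104),('bfl',(462.5,183),None,.054),('hole',(231.2,221.2),(418.8,279),.06),('ros',(224.7,196.5),(423.7,307),.062)]:
    print(n,atz(t,*a,z),b and atz(s,*b,z))
o=arm.get_obs();print(R.from_rotvec(o['eef_rot']).as_matrix(),o['qpos'])
E
```

```text
rhead [ 0.5808 -0.2019  0.104 ] [ 0.5764 -0.2029  0.104 ]
rfl [ 0.583  -0.2042  0.054 ] [ 0.584  -0.2046  0.054 ]
bhead [ 0.6084 -0.2872  0.104 ] None
bfl [ 0.6081 -0.2894  0.054 ] None
hole [0.5248 0.235  0.06  ] [0.5245 0.2354 0.06  ]
ros [0.5806 0.2496 0.062 ] [0.5809 0.2491 0.062 ]
[[-0.9619  0.2733 -0.0006]
 [ 0.2733  0.9619 -0.0011]
 [ 0.0002 -0.0012 -1.    ]] [ 1.0787  0.3811  1.2981 -0.      1.4636 -0.2153]
```

Tool y is already clear of the neighbours, so no twist is needed. I'll travel to above the red probe.

```bash
python3 -m creep '[-0.5,-0.48,0,0,-0.2,-0.5,-0.48,0,0,-0.2,-0.5,-0.48,0,0,-0.2,-0.5,-0.48,0,0,-0.2,-0.5,-0.48,0,0,-0.2,-0.5,-0.48,0,0,-0.2,-0.5,-0.48,0,0,-0.2,-0.5,-0.48,0,0,-0.2,-0.5,-0.48,0,0,-0.2,-0.5,-0.48,0,0,-0.2,-0.5,-0.48,0,0,-0.2,-0.5,-0.48,0,0,-0.2]' 25
python3 -m creep '[-0.525,-0.498,0,0,-0.2,-0.525,-0.498,0,0,-0.2,-0.525,-0.498,0,0,-0.2,-0.525,-0.498,0,0,-0.2,-0.525,-0.498,0,0,-0.2,-0.525,-0.498,0,0,-0.2,-0.525,-0.498,0,0,-0.2,-0.525,-0.498,0,0,-0.2,-0.525,-0.498,0,0,-0.2,-0.525,-0.498,0,0,-0.2,-0.525,-0.498,0,0,-0.2,-0.525,-0.498,0,0,-0.2]'
cat >v.py <<'E'
import sys,pickle,cv2
from h import *
from cell import arm
from scipy.spatial.transform import Rotation as R
np.set_printoptions(precision=4,suppress=True)
def view(name,cam='wrist'):
    c=arm.capture(cam);pickle.dump(c,open(f'{name}.pkl','wb'));cv2.imwrite(f'pics/{name}.png',c['frame'][:,:,::-1])
    o=arm.get_obs();print(o['clock'],o['tool_pos'],o['eef_rot'],o['opening'],o['ft_force'])
def togo(x,y):
    o=arm.get_obs();M=R.from_rotvec(o['eef_rot']).as_matrix();print('tool units',M.T@(np.array([x,y,o['tool_pos'][2]])-o['tool_pos'])/.6)
E
python3 -c "
from v import *
view('w1');togo(.582,-.2035)"
```

```text
clock: 1.1
tool_pos: [0.361, 0.1684, 0.4045]
eef_rot: [-0.441, -3.11, 0.0]
ft_force: [-0.2, -0.0, 0.5]
opening: 0.053
grip_force: 0.0
clock: 2.1
tool_pos: [0.5832, -0.2049, 0.4031]
eef_rot: [-0.434, -3.11, -0.001]
ft_force: [0.1, 1.2, 0.2]
opening: 0.0531
grip_force: 0.0
2.15 [ 0.5825 -0.203   0.4035] [-0.4325 -3.11   -0.0014] 0.05256514956322019 [-0.2722  0.657   0.7164]
tool units [ 0.0005 -0.001   0.    ]
```

View pics/w1.png

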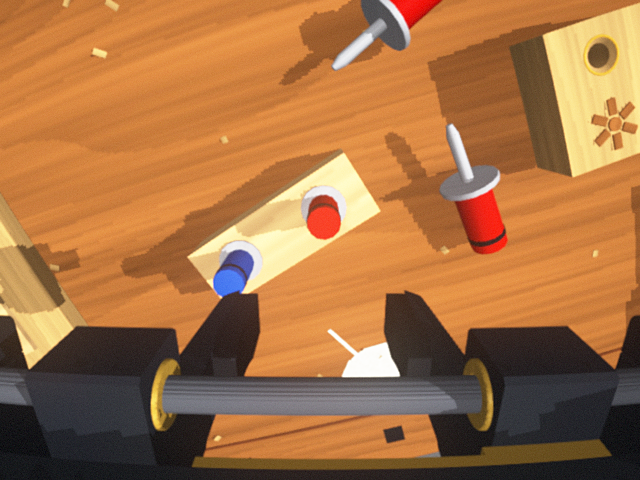

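The wrist view shows the rack's red head at (323,222) with its flange at (323,205), and blue at (234,275). The larger look-alikes are at (470,185) and (390,20), oddly tilted, so I'll triangulate them for clearance and check red.

```bash
python3 - <<'E'
from v import *
d=pickle.load(open('c0.pkl','rb'));t,s=d['top'],d['scene'];w=pickle.load(open('w1.pkl','rb'))
def tri(*L):
    A=np.zeros((3,3));b=np.zeros(3);Q=[]
    for c,u,v in L:
        o,r=ray(c,u,v);r/=np.linalg.norm(r);P=np.eye(3)-np.outer(r,r);A+=P;b+=P@o;Q.append((P,o))
    x=np.linalg.solve(A,b);return x,[round(1e3*np.linalg.norm(P@(x-o)),1) for P,o in Q]
print('cam',ray(w,320,240)[0])
print('Rpin',tri((w,450,126),(s,258,260)));print('Rfl',tri((w,470,182),(s,251,247),(t,373,222)));print('Rhead',tri((w,490,248),(s,248,218),(t,376,217)))
print('Upin',tri((w,335,67),(s,214,237)));print('Ufl',tri((w,387,23),(s,209,221),(t,418,240)))
print('red',atz(w,323,222,.104),atz(w,323,205,.054)); print('blue',atz(w,231,283,.104))
E
```

```text
cam [ 0.5059 -0.1838  0.3832]
Rpin (array([ 0.5412, -0.0735,  0.0344]), [np.float64(6.3), np.float64(6.3)])
Rfl (array([ 0.5485, -0.0813,  0.0933]), [np.float64(34.9), np.float64(8.6), np.float64(32.0)])
Rhead (array([ 0.5536, -0.0868,  0.1816]), [np.float64(51.6), np.float64(20.0), np.float64(38.2)])
Upin (array([ 0.479 , -0.1715,  0.0113]), [np.float64(13.9), np.float64(13.9)])
Ufl (array([ 0.4814, -0.1575,  0.1013]), [np.float64(36.4), np.float64(30.6), np.float64(18.6)])
red [ 0.5799 -0.2039  0.104 ] [ 0.5785 -0.2034  0.054 ]
blue [ 0.6077 -0.2868  0.104 ]
```

Triangulation across time disagrees, so the free-standing look-alikes toppled after the start and now lie low. The rack's red probe agrees at about (0.581,-0.2035). I'll descend, grip and lift.

```bash
python3 -m creep '[0.001,0,0.06,0,-0.2,0.001,0,0.12,0,-0.2,0.001,0,0.17,0,-0.2,0.001,0,0.21,0,-0.2,0.001,0,0.24,0,-0.2,0.001,0,0.265,0,-0.2,0.001,0,0.286,0,-0.2,0.001,0,0.286,0,-0.2,0.001,0,0.286,0,-0.2]'
python3 -c "
from v import *
view('w2')"
```

```text
clock: 2.9
tool_pos: [0.581, -0.2013, 0.2335]
eef_rot: [-0.43, -3.111, -0.001]
ft_force: [0.3, -0.3, 1.5]
opening: 0.0528
grip_force: 0.0
2.95 [ 0.5811 -0.2018  0.2341] [ 0.4307  3.1113 -0.0002] 0.0531542637770496 [-0.3881 -0.1872  0.3538]
```

View pics/w2.png

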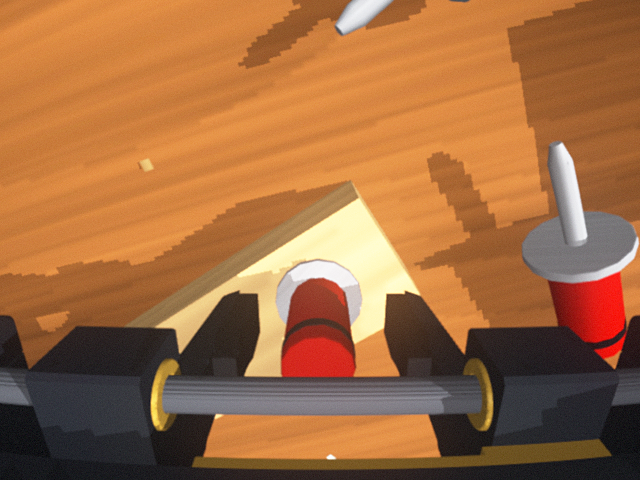

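Red head sits centred between the fingers at (318,330). Close and lift.

```bash
python3 -m creep '[0,0,0,0,1,0,0,0,0,1,0,0,0,0,1,0,0,0,0,1,0,0,0,0,1,0,0,0,0,1,0,0,0,0,1,0,0,0,0,1]' 25
python3 -m creep '[0,0,-0.02,0,1,0,0,-0.05,0,1,0,0,-0.09,0,1,0,0,-0.13,0,1,0,0,-0.17,0,1,0,0,-0.2,0,1,0,0,-0.2,0,1,0,0,-0.2,0,1,0,0,-0.2,0,1]'
python3 -c "
from v import *
view('w3');togo(.5247,.2352)"
```

```text
clock: 3.62
tool_pos: [0.581, -0.2033, 0.2335]
eef_rot: [0.434, 3.111, -0.0]
ft_force: [-1.1, 1.5, 4.9]
opening: 0.0251
grip_force: 25.0
clock: 4.37
tool_pos: [0.5808, -0.2033, 0.3513]
eef_rot: [-0.433, -3.109, -0.002]
ft_force: [-0.1, -1.2, -1.1]
opening: 0.0252
grip_force: 25.0
4.4167 [ 0.5808 -0.2033  0.3512] [-0.4332 -3.1085 -0.0019] 0.02550628236543626 [ 0.5491  0.6616 -2.2008]
tool units [0.2898 0.6775 0.0015]
```

View pics/w3.png

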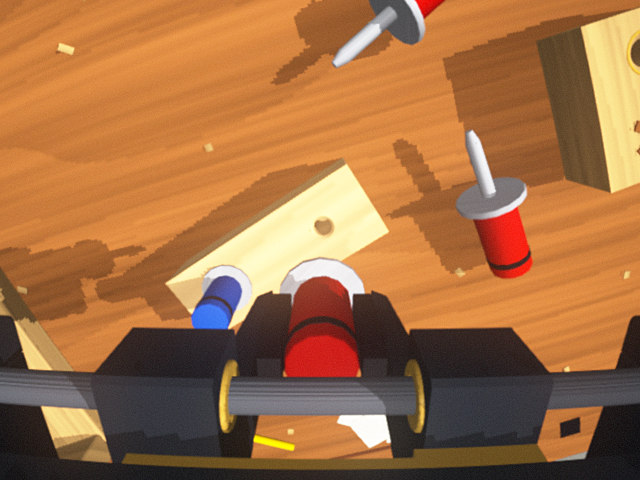

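The probe is held upright, clear of the rack (empty hole at (324,226)), and blue is still in place. Travelling to above the walnut hole.

```bash
python3 -m creep '[0.018,0.042,0,0,1,0.043,0.101,0,0,1,0.07,0.165,0,0,1,0.098,0.228,0,0,1,0.125,0.291,0,0,1,0.152,0.355,0,0,1,0.179,0.418,0,0,1,0.206,0.482,0,0,1,0.232,0.543,0,0,1,0.257,0.6,0,0,1,0.278,0.65,0,0,1,0.29,0.6775,0,0,1]'
python3 -m creep '[0,0,0.02,0,1,0,0,0.04,0,1,0,0,0.04,0,1,0,0,0.04,0,1]'
python3 -c "
from v import *
view('s4','scene');view('t4','top');togo(.5247,.2352)
import cv2
f=lambda n,x,y:cv2.resize(cv2.imread(f'pics/{n}.png')[y:y+150,x:x+100],None,fx=4,fy=4,interpolation=2)
import numpy as np
cv2.imwrite('pics/c4.png',np.hstack([f('s4',370,180),f('t4',180,130)]))"
```

```text
clock: 5.42
tool_pos: [0.5237, 0.2384, 0.3516]
eef_rot: [-0.429, -3.11, 0.0]
ft_force: [-0.2, 0.4, -0.7]
opening: 0.0253
grip_force: 25.0
clock: 5.75
tool_pos: [0.5247, 0.2352, 0.3279]
eef_rot: [-0.433, -3.109, 0.002]
ft_force: [-0.2, -0.6, -0.6]
opening: 0.025
grip_force: 25.0
5.8 [0.5248 0.2351 0.3287] [-0.4338 -3.1103  0.0007] 0.02532073289221549 [ 0.8511 -0.0266 -1.163 ]
5.85 [0.5249 0.235  0.3292] [-0.4341 -3.1113  0.0001] 0.025547642094600708 [ 0.4507 -0.0828 -1.638 ]
tool units [0.0004 0.0002 0.    ]
```

View pics/c4.png

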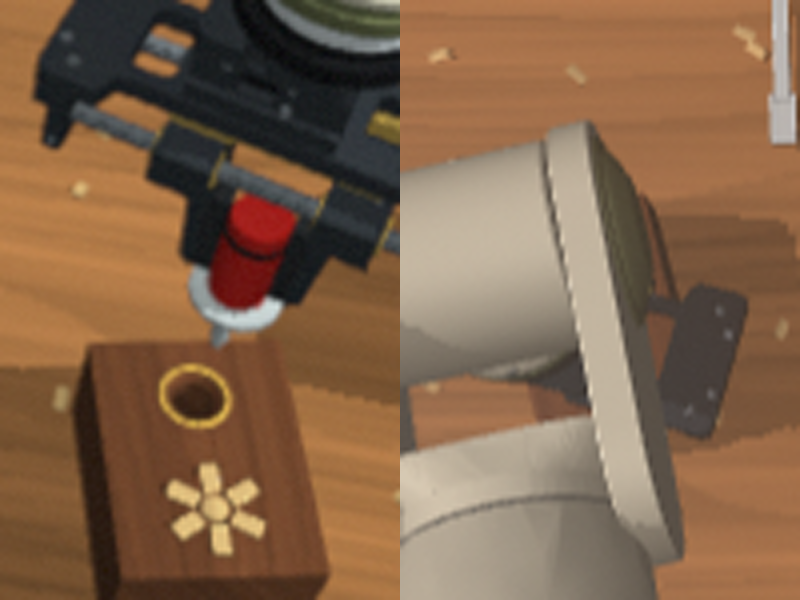

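In the crop, the pin tip is at scene (425,266) and the hole at (419,279). I'll check the tip at its known height, 0.105.

```bash
python3 -c "
from v import *
s=pickle.load(open('s4.pkl','rb'))
print(atz(s,425,266.4,.105),atz(s,428.9,253.5,.147),atz(s,436,232,.199),atz(s,419,279,.06))"
```

```text
[0.5256 0.2377 0.105 ] [0.5275 0.2358 0.147 ] [0.5219 0.2356 0.199 ] [0.5245 0.2357 0.06  ]
```

It is aligned within about 2 mm. Descending to about 2 mm above seated, while holding.

```bash
python3 -m creep '[0,0,0.02,0,1,0,0,0.045,0,1,0,0,0.06,0,1,0,0,0.075,0,1,0,0,0.09,0,1,0,0,0.105,0,1,0,0,0.12,0,1,0,0,0.13,0,1,0,0,0.138,0,1,0,0,0.138,0,1,0,0,0.138,0,1,0,0,0.138,0,1]'
python3 -c "
from v import *
view('s5','scene')
cv2.imwrite('pics/c5.png',cv2.resize(cv2.imread('pics/s5.png')[200:340,350:510],None,fx=4,fy=4,interpolation=2))"
```

```text
clock: 6.85
tool_pos: [0.5248, 0.2353, 0.2467]
eef_rot: [0.433, 3.111, 0.0]
ft_force: [-0.4, -0.4, -1.1]
opening: 0.0252
grip_force: 25.0
6.9 [0.5247 0.2353 0.2468] [0.4331 3.1107 0.0004] 0.024839540065949153 [-0.1334  0.367  -0.8665]
```

View pics/c5.png

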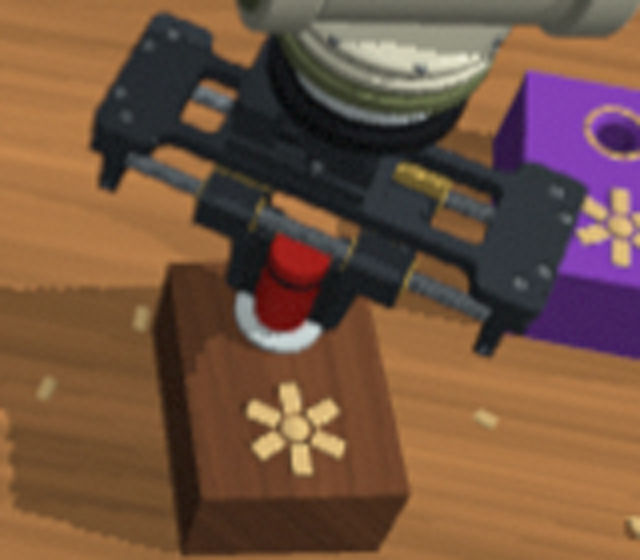

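The flange now hovers about 3 mm over the walnut, covering the hole at crop (280,325), with no contact force. Lower the rest, open, and retreat straight up.

```bash
python3 -m creep '[0,0,0.003,0,1,0,0,0.005,0,1,0,0,0.005,0,1,0,0,0.005,0,1,0,0,0.005,0,0.2,0,0,0.005,0,-0.2,0,0,0.005,0,-0.2,0,0,0.005,0,-0.2,0,0,0.005,0,-0.2,0,0,0.005,0,-0.2,0,0,0.005,0,-0.2,0,0,0.005,0,-0.2]'
python3 -m creep '[0,0,-0.02,0,-0.2,0,0,-0.06,0,-0.2,0,0,-0.12,0,-0.2,0,0,-0.18,0,-0.2,0,0,-0.24,0,-0.2,0,0,-0.27,0,-0.2,0,0,-0.27,0,-0.2,0,0,-0.27,0,-0.2,0,0,-0.27,0,-0.2,0,0,-0.27,0,-0.2]'
python3 -c "
from v import *
view('s6','scene')
s=pickle.load(open('s6.pkl','rb'))"
```

```text
clock: 7.9
tool_pos: [0.5247, 0.2353, 0.2433]
eef_rot: [-0.433, -3.112, 0.0]
ft_force: [-0.2, 0.8, -0.1]
opening: 0.0526
grip_force: 0.0
clock: 8.73
tool_pos: [0.5247, 0.2352, 0.4036]
eef_rot: [-0.433, -3.109, 0.002]
ft_force: [0.1, 0.6, 0.1]
opening: 0.0526
grip_force: 0.0
8.7833 [0.5247 0.2352 0.4038] [-0.4332 -3.1088  0.0016] 0.05297064193319826 [0.2001 0.038  0.4313]
```

View pics/s6.png

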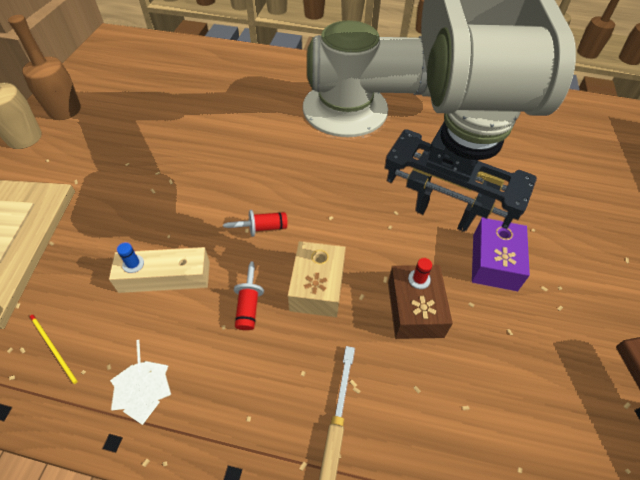

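The red probe stands upright and seated in the walnut at (420,278). The gripper is clear and blue is still in the rack at (128,256). Handing in.

```bash
python3 -c "
from cell import arm
print(arm.hand_in())"
```

```text
the job is handed in; nothing more can be done
None
```

The red probe stands upright and released in the walnut blank's hole with its flange on the wood, the blue probe is still in its rack, and the job is handed in (no verdict came back).

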